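# Find the rocking corner of the mould plate and shim it

## Robot

A 6-joint arm with a two-finger parallel gripper is mounted at the origin on the work surface. World frame = base frame: x ahead of the robot, y to its left, z up, the work surface at z = 0. Lengths are in mm, angles in degrees, forces in N, time in s.
With the tool pointing down it reaches from about 350 to 850 mm from the base axis. Payload 8.1 kg.
Tool frame: the origin (TCP) lies at the very end of the fingers, on their centre line; the grasp point (between the pads) lies r.tcp_to_grasp behind it (r.tcp_to_grasp is the distance from the TCP to the grasp point, in mm); z points along the fingers, y is the line along which they close (so a half turn about z gives the same grasp; the last joint's range is limited). The gripper opens to 85 mm and grips with 20 to 120 N. Pads are 22 mm wide; open, the fingers measure 114 mm over their backs; the gripper's body (76 mm by 85 mm) begins 54 mm behind the grasp point. The pads swing forward as they close: fully open they stand 13 mm farther back than shut.
Start: joints at [62.659, 7.471, 85.268, -0, 87.261, -4.893], TCP at [229.091, 554.547, 231.292] pointing down, gripper open.
Joint ranges: [-169.43, 169.43], [-51.17, 129.36], [1.28, 143.12], [-76.62, 256.62], [0, 156.53], [-152.29, 152.29]. Speed limits (degrees/s): [136.94, 136.94, 159.86, 180, 180, 180].

## Interface

Orientations are given as [roll, pitch, yaw] about the fixed x, y, z axes, in that order (R = Rz(yaw) Ry(pitch) Rx(roll)).
In Python, from bench import r gives the robot as it stands.
- The arm moves only by the shell command python3 -m handwheel 'ROWS' [OPENING] [FORCE]. ROWS is JSON, a list of rows, each a list of 4 numbers: the shift along the tool's x, y, z in m, then the turn about the tool's z in degrees. A call has 1 to 10 rows; each row shifts and turns the commanded pose from where the row before left it, along the tool's axes as they then stand; what a row does not reach is not made up. A row lasts 1/10 s, in which the tool goes at most 50 mm and 8.59 degrees, less where a joint would pass 70% of its speed; a pose out of reach is approached as far as the arm can. A call is refused whole if a number of a shift passes 0.05 or a number of a turn 8.59, either way. A call with a gripper value outside its range is refused whole. OPENING is the finger opening in m, from 0 to 0.0854, set as the call begins (- or left out, the last holds). The fingers move at their own pace and stop on an object; FORCE is the grip in N (left out, the last holds). Time passes only in rows, so rows that do not move let the fingers close. It gives the time, the measured TCP pose, the force, the opening and the grip force at its end, in the units of the state.
- r.sense(): the state, without advancing time (a new reading comes with each control period).
- r.snapshot(name): name is "scene" or "top"; returns the picture (420x560x3 uint8, red, green, blue); there is no depth.
- r.camera_params(name): a dict with "fx", "fy", "cx", "cy" (pixels), "R" (3x3) and "t" (3): a world point X has camera coordinates R X + t. Camera axes: x right, y down, z forward; pixel columns grow to the right and rows downward; lengths in mm; the calibration is good to about 2 mm. A picture is of the moment at which its call begins. camera_params takes no time and is no camera call.
- r.hand_in(): hands the job in; it is judged then, once.
The state is a dict: "time": time; "joint_pos": joint angles; "qd": joint speeds; "joint_efforts": joint torques, N m; "tool_pos": TCP position; "tcp_rot": TCP orientation; "ft_force": force on the tool from outside, world axes, zero at the start; "wrist_torque": the same for the moment, N m; "finger_gap": finger opening in mm; "grip_force": force on a finger pad.
Only numpy, scipy, OpenCV 4.12 (cv2) and the standard library are available. Lean on these libraries where they do the work, as an engineer would, in place of code of your own. Each camera call takes 0.05 s, during which the arm holds its last target. There are 200 camera calls.

## Task

The mould plate rocks on one of its four corners. Press down on the corner lugs one at a time with the fingertips until you find the one that gives, then press the shim tongue of that corner, standing up just in front of the lug on the robot's side, down flat. Leave the other three tongues standing, the plate level and in its place, not lifted, and the things around undisturbed.

Things in the scene. Friction and masses are not known exactly. Their poses are not given: they have to be found in the camera images.
- plate: Loose aluminium mould plate, 166 x 160 x 12 mm thick, ribbed brass mould (92 wide, 45 high) fixed at its centre. Its corners are four lugs standing out to +y and -y: lug centres x +-65, y +-100, each 36 long in x, outer edge y +-120. Origin: centre of its underside, 32 above the bench; lug tops 44 above it. Level at rest; three corners are firm.
- bed: Fixed steel bed under the plate, 6 mm thick; origin on the bench under the plate's centre, axes as the plate's. How it rocks: pressed with 6 N or more, the bad lug sinks 5 mm (plate tilts about 0.045 rad); let go, it springs back level. In front of each lug (-x) stands that corner's shim tongue; there is none behind it.
- foot_a: One of four like grey feet, one under each lug; which letter is at which corner differs each time. Origin: foot's bottom, 6 mm above the bench, straight below the lug's centre (lug top 38 above the origin). Axes as the bed's. The shim's hinge pin runs along y at x -24, z 20; its steel tongue, 24 wide, 4 thick, reaches 46 from the pin to -x.
- foot_b: One of four like grey feet, one under each lug; which letter is at which corner differs each time. Origin: foot's bottom, 6 mm above the bench, straight below the lug's centre (lug top 38 above the origin). Axes as the bed's. The shim's hinge pin runs along y at x -24, z 20; its steel tongue, 24 wide, 4 thick, reaches 46 from the pin to -x.
- foot_c: One of four like grey feet, one under each lug; which letter is at which corner differs each time. Origin: foot's bottom, 6 mm above the bench, straight below the lug's centre (lug top 38 above the origin). Axes as the bed's. The shim's hinge pin runs along y at x -24, z 20; its steel tongue, 24 wide, 4 thick, reaches 46 from the pin to -x.
- foot_d: One of four like grey feet, one under each lug; which letter is at which corner differs each time. Origin: foot's bottom, 6 mm above the bench, straight below the lug's centre (lug top 38 above the origin). Axes as the bed's. The shim's hinge pin runs along y at x -24, z 20; its steel tongue, 24 wide, 4 thick, reaches 46 from the pin to -x.
- shim_a (a joint): Shim tongue of foot_a, rad: 0 to 0.1 at the start (standing up 0.6 to 0.7 above level, tip away from the lug), 0.7 = flat, level on its stop, toe under the lug. Stiff: takes about 8 N straight down 30 mm from the pin; stays where left. At the bad corner it just fits and stops the rocking; at a firm corner there is no room and it would jack the lug up about 4 to 5 mm, out of level.
- shim_b (a joint): Shim tongue of foot_b, rad: 0 to 0.1 at the start (standing up 0.6 to 0.7 above level, tip away from the lug), 0.7 = flat, level on its stop, toe under the lug. Stiff: takes about 8 N straight down 30 mm from the pin; stays where left. At the bad corner it just fits and stops the rocking; at a firm corner there is no room and it would jack the lug up about 4 to 5 mm, out of level.
- shim_c (a joint): Shim tongue of foot_c, rad: 0 to 0.1 at the start (standing up 0.6 to 0.7 above level, tip away from the lug), 0.7 = flat, level on its stop, toe under the lug. Stiff: takes about 8 N straight down 30 mm from the pin; stays where left. At the bad corner it just fits and stops the rocking; at a firm corner there is no room and it would jack the lug up about 4 to 5 mm, out of level.
- shim_d (a joint): Shim tongue of foot_d, rad: 0 to 0.1 at the start (standing up 0.6 to 0.7 above level, tip away from the lug), 0.7 = flat, level on its stop, toe under the lug. Stiff: takes about 8 N straight down 30 mm from the pin; stays where left. At the bad corner it just fits and stops the rocking; at a firm corner there is no room and it would jack the lug up about 4 to 5 mm, out of level.
- tongue_a (a point): Point on the upper face of foot_a's shim tongue, on its middle line, 36 mm from the hinge pin; moves with the tongue; 28 mm above the bench when the tongue is flat.
- tongue_b (a point): Point on the upper face of foot_b's shim tongue, on its middle line, 36 mm from the hinge pin; moves with the tongue; 28 mm above the bench when the tongue is flat.
- tongue_c (a point): Point on the upper face of foot_c's shim tongue, on its middle line, 36 mm from the hinge pin; moves with the tongue; 28 mm above the bench when the tongue is flat.
- tongue_d (a point): Point on the upper face of foot_d's shim tongue, on its middle line, 36 mm from the hinge pin; moves with the tongue; 28 mm above the bench when the tongue is flat.
- vase_1: Tapered glass vase, 160 mm tall, 70 wide at its foot, a bystander standing or lying loose on the bench; origin at its middle, on the bench.
- vase_2: Tapered glass vase, 150 mm tall, 68 wide at its foot, a bystander standing or lying loose on the bench; origin at its middle, on the bench.
- vase_3: Tapered glass vase, 160 mm tall, 70 wide at its foot, a bystander standing or lying loose on the bench; origin at its middle, on the bench.
- wedge: Wooden block 70 x 28 x 24 mm high, a bystander standing or lying loose on the bench; origin at its middle, on the bench.
- tweezers: Steel tweezers lying flat, about 150 mm long, 8 high, a bystander standing or lying loose on the bench; origin at its middle, on the bench.
- brush: Hand brush lying loose on the bench, a bystander; origin on its handle line.
- cork_disc: Cork disc 70 mm across, 18 high, a bystander standing or lying loose on the bench; origin at its middle, on the bench.

How it is judged (in metres and radians):
On the way, in this order (a step that is already met when the one before it is completed fails the run):
1. the bad corner was pressed and the plate rocked (tilt over 0.025 rad) while all shims still stood (angle between plate's own z axis and vertical above 0.025 rad and value of joint each of shim_a, shim_b, shim_c, shim_d below 0.25 rad), for 0.05 s.
2. one shim tongue is pressed flat (value of joint any of shim_a, shim_b, shim_c, shim_d above 0.6 rad), for 0.2 s.
At the end, for the whole second after the job is handed in: The shim tongue at the rocking corner is flat (joint over 0.6 of 0.7 rad), the other three still stand (under 0.25 rad), and the plate lies at rest within 12 mm of where it was, level within 0.010 rad (it is not if a firm corner was jacked up) (((value of joint shim_a above 0.6 rad and value of joint each of shim_b, shim_c, shim_d below 0.25 rad) or (value of joint shim_b above 0.6 rad and value of joint each of shim_a, shim_c, shim_d below 0.25 rad) or (value of joint shim_c above 0.6 rad and value of joint each of shim_a, shim_b, shim_d below 0.25 rad) or (value of joint shim_d above 0.6 rad and value of joint each of shim_a, shim_b, shim_c below 0.25 rad)) and angle between plate's own z axis and vertical below 0.01 rad and distance of plate from where it was at the start of the episode below 0.012 m and linear speed of plate below 0.02 m/s); the robot touches nothing.
It fails at once if a second shim was pressed down (two of them over 0.25 rad) (value of joint each of shim_a, shim_b above 0.25 rad or value of joint each of shim_a, shim_c above 0.25 rad or value of joint each of shim_a, shim_d above 0.25 rad or value of joint each of shim_b, shim_c above 0.25 rad or value of joint each of shim_b, shim_d above 0.25 rad or value of joint each of shim_c, shim_d above 0.25 rad).
It fails at once if the plate was lifted (over 10 mm), tipped (over 0.12 rad) or shifted (over 15 mm) (height (world z) of plate above 0.042 m or angle between plate's own z axis and vertical above 0.12 rad or distance of plate from where it was at the start of the episode above 0.015 m).
It fails at once if a bystander was moved by more than 30 mm, or a vase tipped (distance of any of vase_1, vase_2, vase_3, wedge, tweezers, brush, cork_disc from where it was at the start of the episode above 0.03 m or angle between any of vase_1, vase_2, vase_3's own z axis and vertical above 0.3 rad).
It also fails if it takes over 64 s, if anything falls off the work surface, if the arm or the gripper's body presses on something with over 40 N, if the wrist force passes 120 N, or if a joint passes its speed limit or range.

## Working session

There is one attempt and no reset: what is moved stays moved. The work goes in short steps, Python scripts to look and compute and a shell command to move; the robot and the scene stay as the last step left them, time stands still between calls to the robot, and variables do not carry over. Pictures are saved under pics/ and viewed, at most 10 in all, crops included, and the job is handed in when it is done.

```bash
mkdir -p pics; ls
python3 - <<'E'
from bench import r
import cv2
for n in("scene","top"):
    cv2.imwrite(f"pics/{n}0.png",r.snapshot(n)[:,:,::-1])
    print(n,r.camera_params(n))
s=r.sense();print(s['time'],s['tool_pos'],s['tcp_rot'],s['finger_gap'],r.tcp_to_grasp)
E
```

```text
pics
scene {'fx': 521.5646856994317, 'fy': 521.5646856994317, 'cx': 275.41259573818456, 'cy': 204.04131398194278, 'R': array([[ 0.05660639,  0.99830532,  0.01349819],
       [ 0.70125443, -0.03013213, -0.71227402],
       [-0.71066021,  0.04978493, -0.7017717 ]]), 't': array([  13.34732324, -346.21577364, 1553.04938902])}
top {'fx': 472.9360293263072, 'fy': 472.9360293263072, 'cx': 294.2855467530466, 'cy': 207.7962233774817, 'R': array([[ 0.01230379, -0.99991795,  0.00356443],
       [-0.99241219, -0.01264741, -0.12230328],
       [ 0.12233833, -0.00203259, -0.99248637]]), 't': array([ -23.64289158,  565.9196694 , 1165.05425092])}
0.1 [228.8388     554.11135931 230.33828362] [-1.79903807e+02 -8.22208639e-03  1.57555080e+02] 85.41749162179833 18.700000000000003
```

View pics/top0.png

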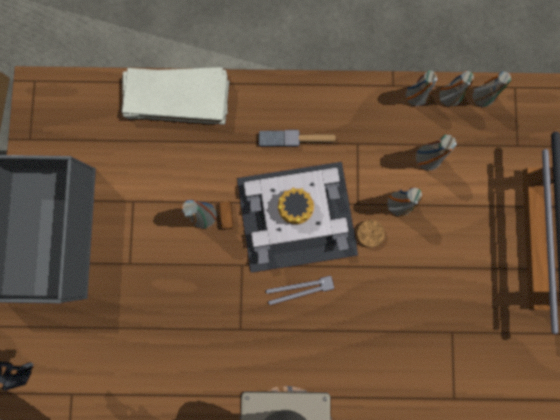

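View pics/scene0.png

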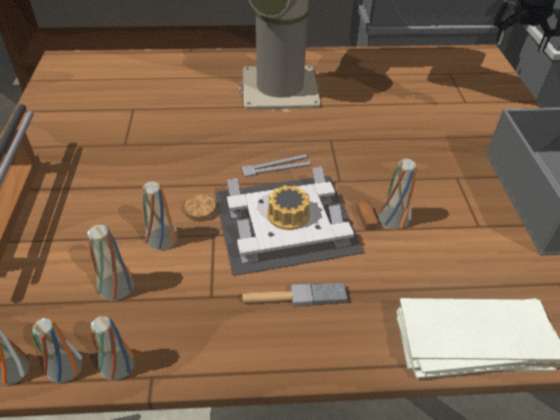

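The top view shows the white plate centred near (297,208). Its lugs are near (249,188), (334,176), (260,240) and (342,228), with grey tongues below each on the robot's side. A vase and the wedge stand to the left at (200,215), the tweezers lie at (300,290), and the cork and a vase are on the right.

```bash
cat > h.py <<'E'
import numpy as np,cv2
from bench import r
def ray(n,uv,z):
    c=r.camera_params(n);uv=np.atleast_2d(uv).astype(float)
    d=np.c_[(uv[:,0]-c['cx'])/c['fx'],(uv[:,1]-c['cy'])/c['fy'],np.ones(len(uv))]@c['R']
    o=-c['R'].T@c['t'];return o+d*((z-o[2])/d[:,2])[:,None]
def proj(n,X):
    c=r.camera_params(n);p=np.atleast_2d(X)@c['R'].T+c['t']
    return np.c_[p[:,0]/p[:,2]*c['fx']+c['cx'],p[:,1]/p[:,2]*c['fy']+c['cy']]
def plate(n,img):
    hsv=cv2.cvtColor(img,cv2.COLOR_BGR2HSV)
    m=((hsv[:,:,1]<45)&(hsv[:,:,2]>165)).astype(np.uint8)
    k,l,st,ce=cv2.connectedComponentsWithStats(m)
    ctr=proj(n,[[470,-10,44]])[0]
    ok=[i for i in range(1,k) if np.hypot(*(ce[i]-ctr))<60 and st[i,4]>30]
    v,u=np.nonzero(np.isin(l,ok))
    X=ray(n,np.c_[u,v],44)[:,:2].astype(np.float32)
    return cv2.minAreaRect(X),[st[i].tolist() for i in ok]
E
python3 - <<'E'
from h import *
print(ray('top',[[297,208]],44))
for n in("top","scene"):
    im=cv2.imread(f"pics/{n}0.png");print(n,plate(n,im))
a=cv2.imread("pics/top0.png")[155:280,225:370];b=cv2.imread("pics/scene0.png")[160:275,205:370]
a=cv2.resize(a,(390,336),interpolation=2);b=cv2.resize(b,(400,279),interpolation=2)
o=np.zeros((336,790,3),np.uint8);o[:,:390]=a;o[:279,390:]=b;cv2.imwrite("pics/crop0.png",o)
E
```

```text
[[564.60510586 -23.37418713  44.        ]]
top (((568.4757690429688, -19.731414794921875), (161.8286590576172, 235.7716064453125), 9.775876998901367), [[245, 169, 102, 77, 3109]])
scene (((524.92822265625, -27.166641235351562), (256.940673828125, 239.5096435546875), 9.749825477600098), [[243, 167, 12, 7, 46], [227, 168, 126, 85, 3636]])
```

View pics/crop0.png

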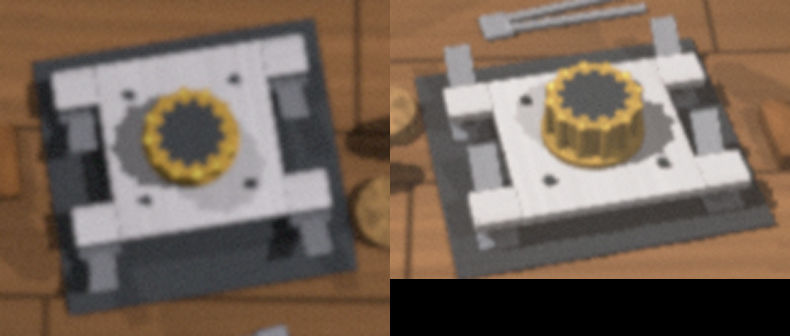

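The fit measures 162x236 against the real 166x240, which is close enough. The plate centre is (568.5, -19.7) at yaw 9.8°. I'll turn so that tool x lies along plate y and tool y along plate x, closing the fingers on the way.

```bash
python3 -m handwheel '[[0,0,0,8.25],[0,0,0,8.25],[0,0,0,8.25],[0,0,0,8.25],[0,0,0,8.25],[0,0,0,8.25],[0,0,0,8.25],[0,0,0,0],[0,0,0,0]]' 0 20
cat >> h.py <<'E'
C=np.array([568.5,-19.7]);A=np.deg2rad(9.8)
L={'FL':(65,100),'FR':(65,-100),'NL':(-65,100),'NR':(-65,-100)}
def togo(px,py,z):
    "tool-axis shift in m to plate-frame (px,py), height z"
    from scipy.spatial.transform import Rotation as Ro
    s=r.sense();a=A
    X=np.r_[C+np.array([[np.cos(a),-np.sin(a)],[np.sin(a),np.cos(a)]])@[px,py],z]
    T=Ro.from_euler('xyz',s['tcp_rot'],degrees=True)
    return T.inv().apply(X-s['tool_pos'])/1000
E
python3 - <<'E'
from h import *
print(togo(-65,100,130).round(4),r.sense()['joint_pos'])
E
```

```text
time: 1.0
tool_pos: [229.0, 554.4, 230.9]
tcp_rot: [-180.0, 0.0, 100.1]
ft_force: [0.1, 1.1, 0.3]
finger_gap: -0.0
grip_force: 0.0
[-0.5242  0.1696  0.1011] [ 6.26592943e+01  7.48933903e+00  8.52912372e+01 -8.18669227e-04
  8.72625759e+01  5.26070346e+01]
```

```bash
python3 -m handwheel '[[-0.04,0.013,0,0],[-0.05,0.017,0,0],[-0.05,0.017,0,0],[-0.05,0.017,0,0],[-0.05,0.017,0,0],[-0.05,0.017,0,0],[-0.05,0.017,0,0],[-0.05,0.017,0,0],[-0.05,0.017,0,0],[-0.04,0.013,0,0]]'
python3 - <<'E'
from h import *
print(togo(-65,103,60).round(4))
E
```

```text
time: 2.0
tool_pos: [460.5, 126.5, 231.5]
tcp_rot: [180.0, 0.0, 100.0]
ft_force: [1.1, -0.4, 0.1]
finger_gap: 0.1
grip_force: 0.0
[-0.0595  0.0162  0.1715]
```

```bash
python3 -m handwheel '[[-0.03,0.008,0,0],[-0.028,0.008,0.03,0],[0,0,0.045,0],[0,0,0.045,0],[0,0,0.03,0],[0,0,0.01,0],[0,0,0,0],[0,0,0,0]]'
python3 - <<'E'
from h import *
print(togo(-65,103,44).round(4))
t=r.snapshot('top')[:,:,::-1];s=r.snapshot('scene')[:,:,::-1]
a=cv2.resize(t[155:280,225:370],(390,336),interpolation=2);b=cv2.resize(s[160:275,205:370],(400,279),interpolation=2)
o=np.zeros((336,790,3),np.uint8);o[:,:390]=a;o[:279,390:]=b;cv2.imwrite("pics/nl.png",o)
E
```

```text
time: 2.8
tool_pos: [486.6, 74.6, 73.1]
tcp_rot: [179.9, 0.0, 99.9]
ft_force: [0.2, -0.7, 0.2]
finger_gap: -0.1
grip_force: 0.0
[-0.0039 -0.0004  0.0291]
```

View pics/nl.png

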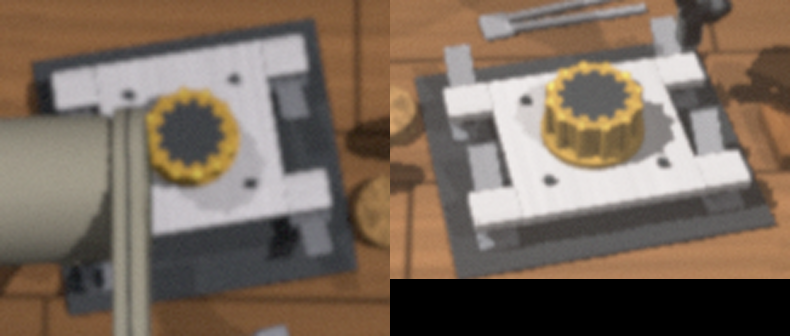

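```bash
python3 - <<'E'
from h import *
p=proj('scene',[r.sense()['tool_pos'],[487.4,67.9,44],[487.4,67.9,73]]);print(p,(p-[205,160])*2.424+[390,0])
E
python3 -m handwheel '[[-0.003,0,0.01,0],[0,0,0.01,0],[0,0,0.004,0],[0,0,0.0,0],[0,0,0,0]]'
```

```text
[[327.83104742 177.33813924]
 [323.7645212  187.31729264]
 [324.78986497 177.72673981]] [[687.74245895  42.02764952]
 [677.8851994   66.21711736]
 [680.37063269  42.96961729]]
time: 3.4
tool_pos: [485.6, 71.5, 47.0]
tcp_rot: [-180.0, -0.0, 99.8]
ft_force: [-0.4, -0.0, 0.3]
finger_gap: 0.3
grip_force: 0.0
```

```bash
python3 -m handwheel '[[0,0,0.002,0],[0,0,0.001,0],[0,0,0.001,0],[0,0,0,0],[0,0,0,0]]'; python3 -m handwheel '[[0,0,0.001,0],[0,0,0,0]]';python3 -m handwheel '[[0,0,0.001,0],[0,0,0,0]]'
```

```text
time: 3.9
tool_pos: [486.0, 71.5, 44.0]
tcp_rot: [180.0, 0.0, 99.8]
ft_force: [-2.6, -0.2, 6.5]
finger_gap: 0.2
grip_force: 3.3
time: 4.1
tool_pos: [486.1, 71.5, 43.9]
tcp_rot: [180.0, 0.0, 99.8]
ft_force: [-8.9, -0.6, 16.5]
finger_gap: -0.0
grip_force: 8.4
time: 4.3
tool_pos: [486.2, 71.5, 43.8]
tcp_rot: [-180.0, 0.0, 99.8]
ft_force: [-13.6, -0.2, 26.5]
finger_gap: 0.3
grip_force: 13.4
```

NL is firm: 26 N with no sink. Next is NR.

```bash
python3 -m handwheel '[[0,0,-0.02,0],[0,0,-0.03,0],[-0.03,0,0,0],[-0.045,0,0,0],[-0.05,0,0,0],[-0.045,0,0,0],[-0.03,0,0,0],[-0.006,0,0.01,0],[0,0,0.01,0],[0,0,0,0]]'
python3 - <<'E'
from h import *
print(togo(-65,-103,44).round(4),r.sense()['tool_pos'])
E
```

```text
time: 5.3
tool_pos: [519.1, -130.0, 68.8]
tcp_rot: [-179.8, -0.1, 99.8]
ft_force: [-0.0, 1.2, -1.1]
finger_gap: 0.1
grip_force: 0.0
[-0.0027  0.0026  0.0248] [ 519.06792225 -130.04098832   68.79506435]
```

```bash
python3 -m handwheel '[[0,0.002,0.01,0],[0,0,0.01,0],[0,0,0.003,0],[0,0,0.001,0],[0,0,0,0],[0,0,0,0]]'; python3 -m handwheel '[[0,0,0.001,0],[0,0,0,0]]';python3 -m handwheel '[[0,0,0.001,0],[0,0,0,0]]'
```

```text
time: 5.9
tool_pos: [523.2, -131.2, 47.7]
tcp_rot: [180.0, 0.0, 99.8]
ft_force: [-0.1, -0.3, -0.2]
finger_gap: -0.0
grip_force: 0.0
time: 6.1
tool_pos: [523.1, -131.3, 46.5]
tcp_rot: [180.0, 0.0, 99.8]
ft_force: [0.3, -0.3, -0.4]
finger_gap: -0.1
grip_force: 0.0
time: 6.3
tool_pos: [522.8, -131.2, 45.2]
tcp_rot: [-180.0, -0.0, 99.8]
ft_force: [0.3, -0.5, -0.3]
finger_gap: -0.0
grip_force: 0.0
```

```bash
python3 -m handwheel '[[0,0,0.002,0],[0,0,0,0]]'; python3 -m handwheel '[[0,0,0.001,0],[0,0,0,0]]';python3 -m handwheel '[[0,0,0.001,0],[0,0,0,0]]'
```

```text
time: 6.5
tool_pos: [523.1, -131.3, 43.5]
tcp_rot: [180.0, 0.0, 99.8]
ft_force: [-1.4, -0.5, 4.9]
finger_gap: 0.1
grip_force: 2.1
time: 6.7
tool_pos: [523.0, -131.3, 42.6]
tcp_rot: [180.0, 0.0, 99.8]
ft_force: [-1.2, -0.3, 5.0]
finger_gap: 0.1
grip_force: 2.5
time: 6.9
tool_pos: [523.0, -131.4, 41.6]
tcp_rot: [180.0, 0.0, 99.8]
ft_force: [-2.3, -1.8, 6.3]
finger_gap: 0.3
grip_force: 2.9
```

NR is sinking under about 6 N, so it gives. I'll press a bit further to reach the tilt.

```bash
python3 -m handwheel '[[0,0,0.002,0],[0,0,0.001,0],[0,0,0,0],[0,0,0,0]]';python3 -m handwheel '[[0,0,0.001,0],[0,0,0,0],[0,0,0,0]]'
python3 - <<'E'
from h import *
s=r.snapshot('scene')[:,:,::-1];t=r.snapshot('top')[:,:,::-1]
a=cv2.resize(t[155:280,225:370],(390,336),interpolation=2);b=cv2.resize(s[160:275,205:370],(400,279),interpolation=2)
o=np.zeros((336,790,3),np.uint8);o[:,:390]=a;o[:279,390:]=b;cv2.imwrite("pics/nr.png",o)
E
```

```text
time: 7.3
tool_pos: [523.0, -131.5, 39.2]
tcp_rot: [180.0, 0.0, 99.8]
ft_force: [-4.3, -1.2, 11.0]
finger_gap: 0.2
grip_force: 5.5
time: 7.6
tool_pos: [523.1, -131.6, 39.0]
tcp_rot: [180.0, 0.0, 99.8]
ft_force: [-8.1, 0.3, 17.8]
finger_gap: 0.2
grip_force: 9.3
```

View pics/nr.png

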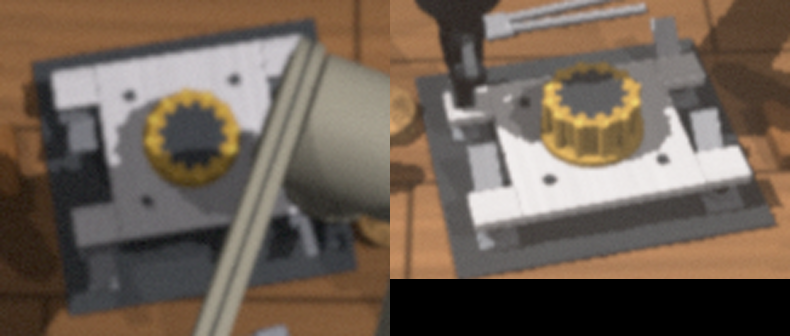

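The lug at NR (picture (465,115)) has sunk 5 mm onto its stop at z 39, so this is the bad corner, and all tongues are still standing. Next I lift and move in front of its tongue.

```bash
python3 -m handwheel '[[0,0,-0.02,0],[0,0,-0.035,0],[0,-0.02,0,0],[0,-0.03,0,0],[0,-0.008,0,0],[0,0,0.01,0],[0,0,0,0],[0,0,0,0]]'
python3 - <<'E'
from h import *
print(togo(-121,-101,28).round(4),r.sense()['tool_pos'])
s=r.snapshot('scene')[:,:,::-1];t=r.snapshot('top')[:,:,::-1]
a=cv2.resize(t[155:280,225:370],(390,336),interpolation=2);b=cv2.resize(s[160:275,205:370],(400,279),interpolation=2)
o=np.zeros((336,790,3),np.uint8);o[:,:390]=a;o[:279,390:]=b;cv2.imwrite("pics/ton.png",o)
E
```

```text
time: 8.5
tool_pos: [466.0, -140.7, 81.6]
tcp_rot: [-180.0, -0.0, 99.8]
ft_force: [0.2, 0.8, -0.3]
finger_gap: -0.1
grip_force: 0.0
[0.0008 0.0007 0.0536] [ 465.95171177 -140.71917866   81.59115538]
```

View pics/ton.png

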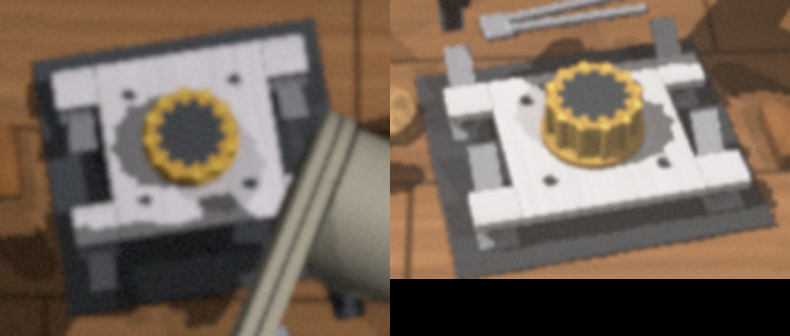

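The plate is level again, with the fingertips (scene crop (452,20)) above the NR tongue at (459,65). Now I press straight down 50 mm in steps.

```bash
python3 -m handwheel '[[0,0,0.01,0],[0,0,0.01,0],[0,0,0.005,0],[0,0,0.005,0],[0,0,0.005,0],[0,0,0,0]]';python3 -m handwheel '[[0,0,0.004,0],[0,0,0.004,0],[0,0,0.004,0],[0,0,0,0],[0,0,0,0]]'
```

```text
time: 9.2
tool_pos: [465.4, -141.1, 46.6]
tcp_rot: [-180.0, -0.0, 99.8]
ft_force: [0.6, 0.5, 0.7]
finger_gap: -0.0
grip_force: 0.0
time: 9.7
tool_pos: [465.6, -140.9, 35.0]
tcp_rot: [-180.0, -0.0, 99.8]
ft_force: [0.2, -0.3, 0.1]
finger_gap: 0.0
grip_force: 0.1
```

Run:
```python
from h import *
s=r.snapshot('scene')[:,:,::-1]
cv2.imwrite("pics/t2.png",cv2.resize(s[155:215,205:305],(800,480),interpolation=2))
ca,sa=np.cos(A),np.sin(A);R=np.array([[ca,-sa],[sa,ca]])
def w(px,py,z):return np.r_[C+R@[px,py],z]
P=[w(-89,-100,28)]+[w(-89-46*np.cos(a),-100,28+46*np.sin(a)) for a in(0,.65)]+[r.sense()['tool_pos']]
print((proj('scene',P)-[205,155])*8)
print(r.sense()['tool_pos'],r.sense()['ft_force'])
```

```text
[[238.67669797 345.93786212]
 [211.2950229  237.89435765]
 [212.34731278 187.07060378]
 [211.28511229 250.60938712]]
[ 465.62463552 -140.85528112   35.0795238 ] [ 0.80791903 -0.00639271  0.81804725]
```

View pics/t2.png

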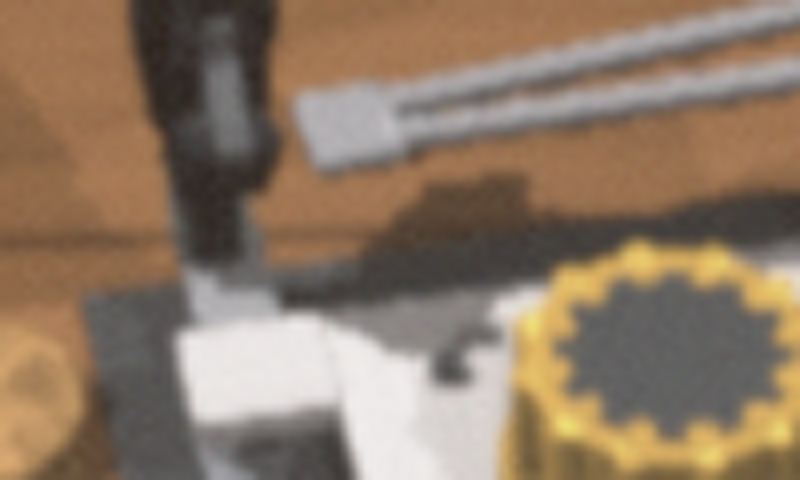

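The picture is ambiguous: the tongue may already be following the finger, with the friction force relaxed at rest. I'll continue in small rows and read the force while moving.

```bash
python3 -m handwheel '[[0,0,0.003,0]]';python3 -m handwheel '[[0,0,0.003,0]]';python3 -m handwheel '[[0,0,0.002,0]]';python3 -m handwheel '[[0,0,0.001,0],[0,0,0,0]]'
```

```text
time: 9.85
tool_pos: [465.9, -141.1, 32.7]
tcp_rot: [180.0, 0.0, 99.8]
ft_force: [-3.6, 0.7, 5.9]
finger_gap: 0.1
grip_force: 2.7
time: 9.95
tool_pos: [465.6, -141.1, 29.5]
tcp_rot: [-180.0, 0.0, 99.8]
ft_force: [-4.0, -0.6, 5.8]
finger_gap: 0.1
grip_force: 2.8
time: 10.05
tool_pos: [465.5, -141.2, 27.5]
tcp_rot: [-180.0, 0.0, 99.8]
ft_force: [-9.1, 1.2, 21.1]
finger_gap: -0.2
grip_force: 11.0
time: 10.25
tool_pos: [465.6, -141.2, 27.5]
tcp_rot: [-180.0, 0.0, 99.8]
ft_force: [-9.4, 1.6, 17.3]
finger_gap: 0.0
grip_force: 8.9
```

The tongue moved at about 6 N and then hit its stop at z 27.5, so it is flat. I'll lift clear and check.

```bash
python3 -m handwheel '[[0,0,0,0],[0,0,0,0],[0,0,-0.02,0],[0,0,-0.05,0],[0,0,-0.05,0],[0,-0.04,-0.05,0],[0,-0.04,0,0],[0,-0.02,0,0],[0,0,0,0],[0,0,0,0]]'
python3 - <<'E'
from h import *
s=r.snapshot('scene')[:,:,::-1];t=r.snapshot('top')[:,:,::-1]
a=cv2.resize(t[155:280,225:370],(390,336),interpolation=2);b=cv2.resize(s[160:275,205:370],(400,279),interpolation=2)
o=np.zeros((336,790,3),np.uint8);o[:,:390]=a;o[:279,390:]=b;cv2.imwrite("pics/end.png",o)
E
```

```text
time: 11.25
tool_pos: [376.0, -156.6, 185.3]
tcp_rot: [180.0, 0.0, 99.8]
ft_force: [0.4, -0.4, -0.1]
finger_gap: -0.1
grip_force: 0.0
```

View pics/end.png

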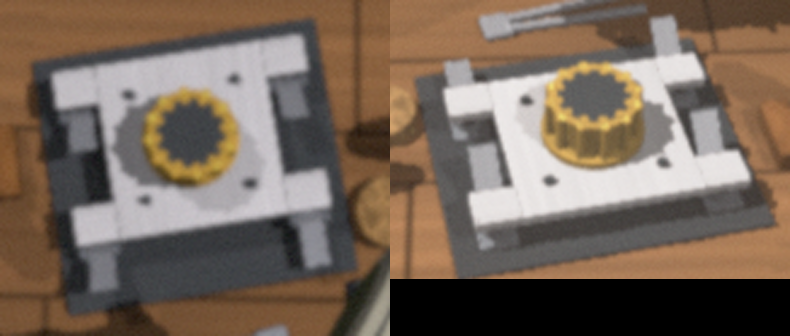

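The NR tongue now ends at scene crop row 60 (45 before). That matches the row predicted for flat, and in the top view it reaches (315,265). The other three tongues still stand, and the plate is unmoved and level.

```bash
python3 -c "
from bench import r
print(r.hand_in())"
```

```text
the job is handed in; nothing more can be done
None
```

The job is handed in: the near-right corner was the one that rocked (it sank 5 mm), its shim tongue is now flat on its stop, and the last picture shows the other three standing and the plate level and in place (no verdict was returned).

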